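Slide a polished coupon under the spring clip of a specimen holder

ROBOT

A 6-joint arm with a two-finger parallel gripper is mounted at the origin on the work surface. World frame = base frame: x ahead of the robot, y to its left, z up, the work surface at z = 0. Lengths are in m, angles in rad, forces in N, time in s.
With the tool pointing down it reaches from about 0.275 to 0.85 m from the base axis. Payload 5.2 kg.
Tool frame: the origin (TCP) lies at the centre of the arm's flange, where the gripper is bolted on; the fingertips stand ahead of it and the grasp point (between the pads) lies 155 mm ahead of it (robot.tip_reach is the y of the fingertips in the tool frame, in m); y points along the fingers, z is the direction in which the jaws open and shut, and the axes are right-handed (so a half turn about y gives the same grasp; the last joint's range is limited). The gripper opens to 85 mm and grips with 20 to 120 N. Pads are 22 mm wide; open, the fingers measure 114 mm over their backs; the gripper's body (76 mm by 85 mm) begins 54 mm behind the grasp point. The pads swing forward as they close: fully open they stand 13 mm farther back than shut.
Start: joints at [-1.378, 0.259, 1.535, -0, 1.348, -0.203], TCP at [0.212, -0.507, 0.405] pointing down, gripper open.
Joint ranges: [-3.14, 3.14], [-0.91, 2.08], [0.19, 2.58], [-1.22, 4.36], [0.22, 2.71], [-3.12, 3.12]. Speed limits (rad/s): [2.57, 2.57, 3.14, 3.14, 3.14, 3.14].

INTERFACE

Orientations are given as a 3x3 rotation matrix whose columns are the frame's x, y, z axes.
In Python, from plant import robot, eyes gives the robot as it stands. Calls block until the motion is done:
- robot.move_pose(position, orientation): joint-space move of the TCP to a pose.
- robot.move_straight(position, orientation=None, feed=0.15, force_limit=None): straight line of the TCP; orientation=None keeps the orientation; feed is the mean speed in m/s. With force_limit (N) it stops when the force on the tool has changed by that much, and returns True; else False.
- robot.goto_joints(angles): joint-space move.
- robot.gripper_to(opening, force=None): opening from 0.0 (shut) to 1.0 (fully open); force is the grip in N (None keeps the last); returns when the fingers have stopped.
- robot.pause(seconds).
- robot.inverse_kinematics(position, orientation): joint angles nearest the present ones, or None.
- robot.get_state(): the state.
- eyes.read_camera(name): name is "side" or "top"; returns a dict with "pixels" (480x640x3 uint8, blue, green, red), "fx", "fy", "cx", "cy" (pixels), "T" (4x4, takes a point from camera to world coordinates). Camera axes: x right, y up, looking along -z (the intrinsics and any distortion apply to the point x, -y, -z); pixel columns grow to the right and rows downward; lengths in m; the calibration is good to about 2 mm. A picture is of the moment at which its call begins. There is no depth.
A pose or a line that the arm cannot do raises robot.IKError and nothing moves.
- robot.sign_off(): hands the job in, once; it reports no verdict.
The state is a dict: "t": time; "joint_positions": joint angles; "dq": joint speeds; "joint_torque": joint torques, N m; "tool_pos": TCP position; "tcp_rot": TCP orientation; "contact_force": force on the tool from outside, world axes, zero at the start; "ft_torque": the same for the moment, N m; "width": opening from 0.0 (shut) to 1.0 (fully open).
Only numpy, scipy, OpenCV 4.12 (cv2) and the standard library are available. Lean on these libraries where they do the work, as an engineer would, in place of code of your own. Each camera call takes 0.05 s, during which the arm holds its last target.

TASK

Load the steel coupon into the specimen holder: press the clip's red tail down with one fingertip, and while it stays down push the coupon along its channel with the other fingertip, under the raised jaw, until it is fully home against the end stop; then let go so that the clip closes on it. Do not lift or tip the coupon, do not let the clip down on its polished face before it is home, and leave the other things alone.

Things in the scene. Friction and masses are not known exactly. Their poses are not given: they have to be found in the camera images.
- holder: Fixed specimen holder: dark steel deck, top 22 mm above the table, spanning x -140 to +70, y -110 to +45 mm. Origin: on the table, under the coupon's home. A channel runs along x at y = 0 between two brass rails (2 mm above the deck, inner faces y = +-15.2, x -85 to +20). The coupon is pushed along +x.
- seat (a point): Home of the coupon's origin: on the deck, holder x = y = 0, axes as the holder's. The brass end stop, 5 mm high above the deck, has its face 20 mm further on (+x).
- coupon: Bright steel coupon lying flat in the channel: 40 mm (its x, along the channel) x 28 mm x 8 mm thick, about 70 g. Origin: centre of its underside. It starts 36 to 48 mm before home (holder x -48 to -36), its leading edge before the clip's jaw. Home: origin at the seat, leading edge on the end stop.
- clip (a joint): Spring clip angle, rad: 0 shut (jaw 3 mm above the deck, so it blocks the coupon), 0.36 tail fully down. Pressing the tail raises the jaw: it clears the coupon above 0.20, by 2.5 mm at 0.30. It springs back; the tail takes about 2 N to start, 6 N at 0.30. Shut on the coupon it reads 0.19.
- clip_tail (a point): Mid-top of the clip's red tail pad, 92 mm along holder x (-104 to -12) by 24 mm (y 48 to 72), beyond the deck's edge. Shut: at holder x -58, y 60, 35 mm above the table, pad sloping 0.3 rad up outwards. At clip 0.30: level, 26 mm above the table, 4 mm below the coupon's top: two level fingertips can hold it and push. A finger may slide along it; it bottoms at 24 mm.
- clip_hinge (a point): Middle of the clip's steel hinge bar, 7 mm thick (10 mm over its coils), along holder x from -100 to +14 at holder y = 30, 32 mm above the table. It runs between the channel and the tail, held by aluminium lugs 8 mm wide at x -104 and +18, tops 37 mm above the table.
- clip_jaw (a point): Underside of the clip's steel jaw, a round nose 20 mm long along holder x (-10 to +10) at holder y = 4; 3 mm above the deck when shut. A steel plate 18 mm wide joins it to the hinge bar.
- mount_black: The black round specimen mount (25 mm across, 18 mm high) standing on the holder's deck; leave it alone. Origin: on the axis of its underside.
- mount_green: Green round specimen mount (25 mm across, 18 mm high) on the table near the holder; leave it alone. Origin: on the axis of its underside.
- bottle: Small bottle with a blue cap, 48 mm across, 110 mm high, on the table near the holder; leave it alone. Origin: on the axis of its underside.
- loupe: Black and silver magnifier, 38 mm across, 33 mm high, on the table near the holder; leave it alone. Origin: on the axis of its underside.
- dish: White shallow dish, 90 mm across; leave it alone. Origin: on the axis of its underside.
- mouse: White computer mouse, 105 x 60 mm, 31 mm high; leave it alone. Origin: middle of its underside.
- brush: Brush with a wooden handle, 160 mm long, lying; leave it alone. Origin: middle of its underside.
Things that resemble listed ones, but are neither listed nor needed, are in the scene too. There is more than one size of the coupon; the job needs the smaller.

How it is judged:
On the way, in this order (a step that is already met when the one before it is completed fails the run):
1. the clip's tail is pressed down, its jaw raised clear, with the coupon still before it (value of joint clip above 0.2 rad and x of coupon in the frame of holder below -0.02 m), for 0.1 s.
2. the coupon is home against the end stop while the clip is still held open (value of joint clip above 0.2 rad and x of coupon in the frame of holder between -0.003 and 0.003 m and y of coupon in the frame of holder between -0.004 and 0.004 m and z of coupon in the frame of holder below 0.0235 m and angle between the x axis of coupon and the x axis of holder, either way round below 0.12 rad), for 0.1 s.
At the end, for the whole second after the job is handed in: The coupon lies flat on the deck, centre within 3 mm of home along the channel and 4 mm across it, square within 0.12 rad, at rest, and the clip has closed on it (clip 0.16 to 0.215) (x of coupon in the frame of holder between -0.003 and 0.003 m and y of coupon in the frame of holder between -0.004 and 0.004 m and z of coupon in the frame of holder below 0.0235 m and angle between the x axis of coupon and the x axis of holder, either way round below 0.12 rad and value of joint clip between 0.16 and 0.215 rad and linear speed of coupon below 0.01 m/s); the robot touches nothing.
It fails at once if the coupon was lifted more than 4 mm off the deck or tipped (z of coupon in the frame of holder above 0.026 m or angle between coupon's own z axis and vertical above 0.2 rad).
It fails at once if the clip was let down on the coupon before it was home (value of joint clip below 0.195 rad and x of coupon in the frame of holder between -0.025 and -0.006 m).
It fails at once if another thing was moved by more than 15 mm (distance of any of mount_black, mount_green, bottle, loupe, dish, mouse, brush from where it was at the start of the episode above 0.015 m).
It also fails if it takes over 48 s, if anything falls off the work surface, if the arm or the gripper's body presses on something with over 40 N, if the wrist force passes 120 N, or if a joint passes its speed limit or range.

## Working session

There is one attempt and no reset: what is moved stays moved. The work goes in short steps, each a Python script; the robot and the scene stay as the last script left them, time stands still between calls to the robot, and variables do not carry over. Pictures are saved under pics/ and viewed, and the job is handed in when it is done.

```bash
ls -la; mkdir -p pics; python3 - <<'E'
from plant import robot, eyes
import cv2
for n in("side","top"):
    c=eyes.read_camera(n); cv2.imwrite(f"pics/{n}0.png",c["pixels"]); print(n,c["fx"],c["fy"],c["cx"],c["cy"],c["T"].round(4).tolist(),[k for k in c])
s=robot.get_state();print(s); print(robot.tip_reach)
E
```

```text
total 12
drwxr-xr-x  3 agent agent 4096 Dec  6 23:01 .
drwxr-xr-x 23 root  root  4096 Dec  6 23:01 ..
drwxr-xr-x  2 agent agent 4096 Dec  6 23:01 pics
side 550.0470262543043 550.0470262543043 315.066259791658 243.89172380215714 [[-0.8979, 0.257, -0.3575, -0.0094], [-0.4402, -0.5127, 0.7371, 1.2304], [0.0062, 0.8192, 0.5734, 1.0058], [0.0, 0.0, 0.0, 1.0]] ['pixels', 'fx', 'fy', 'cx', 'cy', 'T']
top 566.0360350035046 566.0360350035046 323.8172452111384 241.0238942512251 [[0.0152, 0.9945, -0.1033, 0.418], [-0.9999, 0.0154, 0.0016, 0.0229], [0.0032, 0.1032, 0.9947, 1.3847], [0.0, 0.0, 0.0, 1.0]] ['pixels', 'fx', 'fy', 'cx', 'cy', 'T']
{'t': 0.1, 'joint_positions': array([-1.37781322e+00,  2.59272499e-01,  1.53596955e+00,  2.22435555e-05,
        1.34799800e+00, -2.02806423e-01]), 'dq': array([-0.00065742, -0.00227072, -0.00189232,  0.00096592, -0.00132956,
       -0.00060996]), 'joint_torque': array([ 1.03121354e-03, -4.46971858e+01, -2.91245431e+01, -5.48766202e-04,
        6.38389189e-03,  3.45226465e-05]), 'tool_pos': array([ 0.21203016, -0.50728139,  0.40395795]), 'tcp_rot': array([[-9.22694414e-01, -2.94658431e-04,  3.85532010e-01],
       [-3.85531961e-01,  1.62097291e-03, -9.22693058e-01],
       [-3.53057657e-04, -9.99998643e-01, -1.60926290e-03]]), 'contact_force': array([-0.66839244,  0.10956695, -0.31435745]), 'ft_torque': array([-0.01792281, -0.01960548, -0.02605589]), 'width': 0.9970169568116325}
0.1734
```

View pics/side0.png

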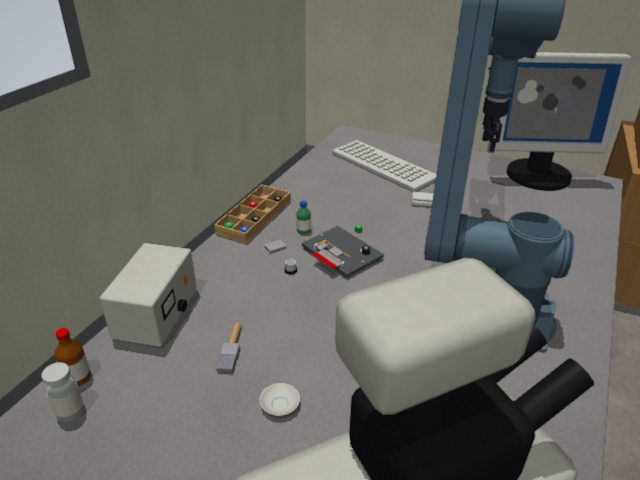

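View pics/top0.png

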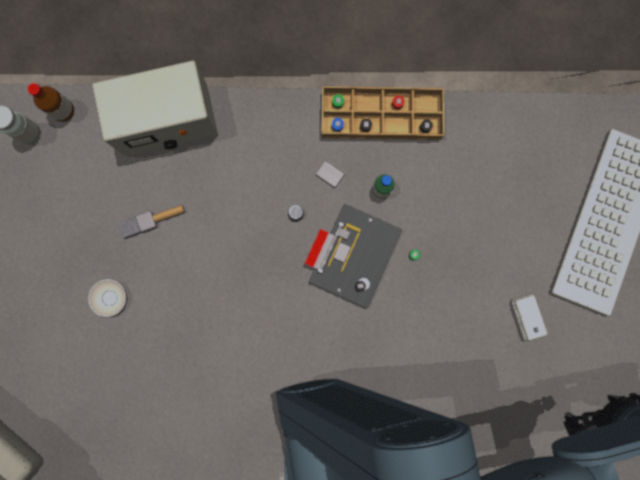

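```bash
python3 - <<'E'
import cv2
a=cv2.imread("pics/top0.png")[195:315,290:450]; cv2.imwrite("pics/topc.png",cv2.resize(a,None,fx=5,fy=5,interpolation=cv2.INTER_CUBIC))
a=cv2.imread("pics/side0.png")[190:290,255:395]; cv2.imwrite("pics/sidec.png",cv2.resize(a,None,fx=5.5,fy=5.5,interpolation=cv2.INTER_CUBIC))
E
```

```text
(no output)
```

View pics/topc.png

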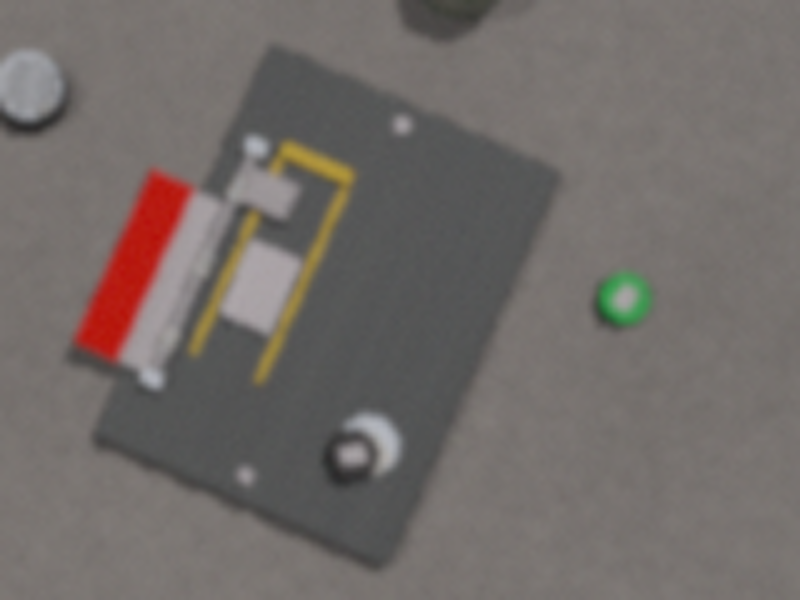

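View pics/sidec.png

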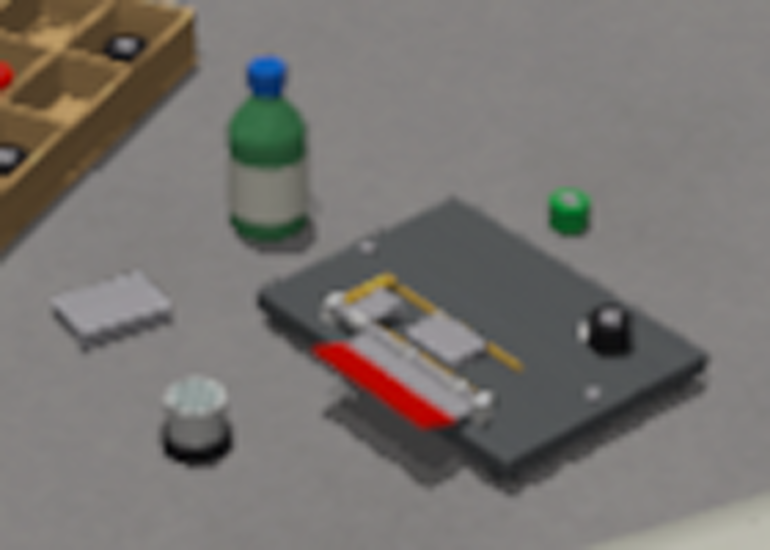

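The channel coupon is at top px (342,252) and side px (336,252). The look-alikes are a larger coupon on the table at top px (330,174) and the steel jaw plate at top px (342,233). I'm choosing the one lying between the brass rails, which the crop confirms. Next I'll fit the holder pose and the coupon from both views.

```bash
cat > h.py <<'E'
import numpy as np
from scipy.optimize import least_squares
C={"side":(550.047,315.066,243.892,np.array([[-0.8979,0.257,-0.3575,-0.0094],[-0.4402,-0.5127,0.7371,1.2304],[0.0062,0.8192,0.5734,1.0058],[0,0,0,1]])),
"top":(566.036,323.817,241.024,np.array([[0.0152,0.9945,-0.1033,0.418],[-0.9999,0.0154,0.0016,0.0229],[0.0032,0.1032,0.9947,1.3847],[0,0,0,1]]))}
def proj(n,P):
    f,cx,cy,T=C[n]; p=(np.atleast_2d(P)-T[:3,3])@T[:3,:3]
    return np.c_[cx+f*p[:,0]/-p[:,2], cy-f*p[:,1]/-p[:,2]]
def ray(n,uv,z):
    f,cx,cy,T=C[n]; d=T[:3,:3]@np.array([(uv[0]-cx)/f,-(uv[1]-cy)/f,-1]); o=T[:3,3]
    return o+d*(z-o[2])/d[2]
def tri(a,b):
    def r(X): return np.r_[(proj("top",X)-a).ravel(),(proj("side",X)-b).ravel()]
    s=least_squares(r,[0.4,0,0.03]); return s.x,s.fun
def tc(u,v): return ((u+.5)/5-.5+290,(v+.5)/5-.5+195)
def sc(u,v): return ((u+.5)/5.5-.5+255,(v+.5)/5.5-.5+190)
E
cat > fit.py <<'E'
from h import *
top=[tc(272,45),tc(558,175),tc(380,568),tc(97,437)]
side=[sc(258,292),sc(453,198),sc(708,355),sc(500,468)]
H=np.array([[70,45],[70,-110],[-140,-110],[-140,45]])/1e3
for a,b in zip(top,side):
    X,r=tri(a,b); print("corner",X.round(4),r.round(1))
def w(p,z):
    c,s=np.cos(p[2]),np.sin(p[2]); return np.c_[p[0]+H@[c,-s],p[1]+H@[s,c],np.full(4,z)]
for nm in(["top"],["side"],["top","side"]):
    f=lambda p:np.concatenate([(proj(n,w(p,p[3] if len(nm)>1 else .022))-(top if n=="top" else side)).ravel() for n in nm])
    s=least_squares(f,[.4,0,-.3,.022]); print(nm,s.x.round(4),s.fun.round(1)); 
p=s.x
def toH(X):
    d=X[:2]-p[:2]; c,sn=np.cos(p[2]),np.sin(p[2]); return np.round([1e3*(c*d[0]+sn*d[1]),1e3*(-sn*d[0]+c*d[1]),1e3*X[2]],1)
print("coupon top",[toH(ray("top",tc(*q),.030)).tolist() for q in[(253,240),(302,262),(270,333),(218,312)]])
print("coupon side",[toH(ray("side",sc(*q),.030)).tolist() for q in[(432,314),(488,345),(458,363),(405,334)]])
X,r=tri(tc(261,287),sc(446,339));print("coupon ctr tri",toH(X),r.round(1))
for n,q,z in[("stop",(286,147),.027),("stop",(353,176),.027),("rail end",(193,352),.024),("rail end",(260,380),.024),("red",(155,172),.038),("red",(78,343),.038),("lug",(255,145),.037),("lug",(151,378),.037),("mountblack",(350,455),.04),("green",(625,298),.018),("loupe",(30,88),.033)]: print(n,toH(ray("top",tc(*q),z)))
print("bottle",toH(ray("top",(386,181),.11)),"bottle cap world",ray("top",(386,181),.11))
E
python3 fit.py
```

```text
corner [ 0.6513 -0.0279  0.0162] [ 0.2  0.6 -0.9 -0.1]
corner [ 0.5903 -0.1676  0.0165] [ 0.1  0.3 -0.4 -0. ]
corner [ 0.398  -0.0824  0.0183] [ 0.2  0.6 -0.8 -0. ]
corner [0.4605 0.0551 0.0132] [-0.  -0.1  0.2  0. ]
['top'] [ 0.5705 -0.0394 -0.4131  0.022 ] [-0.3 -0.3  0.7 -0.1  1.   0.6 -1.3 -0.2]
['side'] [ 0.5657 -0.0332 -0.418   0.022 ] [-1.  -0.2  0.4 -0.2  0.2  0.4  0.4 -0.1]
['top', 'side'] [ 0.5702 -0.0403 -0.4141  0.0156] [-0.   0.2  0.7  0.4  1.   0.7 -1.  -0.  -1.3  0.  -0.1 -0.  -0.5  0.3
  0.  -0.2]
coupon top [[-22.1, 13.8, 30.0], [-22.0, -12.0, 30.0], [-59.6, -12.2, 30.0], [-60.8, 14.7, 30.0]]
coupon side [[-27.1, -6.6, 30.0], [-68.9, -10.7, 30.0], [-70.8, 13.3, 30.0], [-31.9, 17.6, 30.0]]
coupon ctr tri [-42.   -0.4  24.2] [ 0.2  0.7 -0.9 -0.1]
stop [26. 18. 27.]
stop [ 26.6 -17.3  27. ]
rail end [-82.9  17.7  24. ]
rail end [-81.7 -17.2  24. ]
red [-12.7  69.9  38. ]
red [-102.6   69.1   38. ]
lug [19.3 31.8 37. ]
lug [-103.2   30.5   37. ]
mountblack [-97.3 -70.5  40. ]
green [  28.5 -161.6   18. ]
loupe [ -0.2 142.1  33. ]
bottle [142.2 -24.  110. ] bottle cap world [ 0.69076076 -0.1194407   0.11      ]
```

Two-view heights come out about 6 mm low (16 mm against 22 mm). That is an offset between the cameras, so heights will come from touch and xy from a look with the gripper near the target. First I'll touch the table with the fingertips at working width.

```bash
cat >> h.py <<'E'
TH=-0.4141
hx=np.array([np.cos(TH),np.sin(TH),0]);hy=np.array([-np.sin(TH),np.cos(TH),0]);O=np.array([.5702,-.0403,0])
def W(x,y,z): return O+hx*x+hy*y+np.array([0,0,z])
def Rz(sgn):
    y=np.array([0,0,-1.]);z=sgn*hy;return np.c_[np.cross(y,z),y,z]
E
python3 - <<'E'
from plant import robot,eyes
from h import *
import cv2
q0=robot.get_state()["joint_positions"]
P=np.array([.40,.17,.25])
for s in(1,-1):
    for nm,p in(("table",P),("start",W(-.085,.03,.25)),("end",W(-.03,.03,.2))):
        print(s,nm,robot.inverse_kinematics(p,Rz(s)))
E
```

```text
1 table [ 1.44093616e-01  2.32359505e-01  2.00599235e+00 -4.44089210e-16
  9.03240795e-01 -1.01260271e+00]
1 start [-1.78918432e-01  3.41603185e-01  1.84267836e+00 -4.44089210e-16
  9.57311107e-01 -1.33561476e+00]
1 end [-2.02439193e-01  4.85225309e-01  1.76217240e+00 -4.44089210e-16
  8.94194942e-01 -1.35913552e+00]
-1 table [ 1.44093616e-01  2.32359505e-01  2.00599235e+00 -4.44089210e-16
  9.03240795e-01  2.12898994e+00]
-1 start [-1.78918432e-01  3.41603185e-01  1.84267836e+00 -4.44089210e-16
  9.57311107e-01  1.80597789e+00]
-1 end [-2.02439193e-01  4.85225309e-01  1.76217240e+00 -4.44089210e-16
  8.94194942e-01  1.78245713e+00]
```

```bash
python3 - <<'E'
from plant import robot,eyes
from h import *
import cv2
R=Rz(1)
robot.move_pose([.40,.17,.26],R)
robot.gripper_to(0.54)
a=robot.get_state();print(a["t"],a["contact_force"].round(2),a["width"])
r=robot.move_straight([.40,.17,.195],feed=.08)
r=robot.move_straight([.40,.17,.15],feed=.02,force_limit=4)
s=robot.get_state();print(r,s["t"],s["tool_pos"].round(4),s["contact_force"].round(2))
for n in("side","top"): cv2.imwrite(f"pics/{n}1.png",eyes.read_camera(n)["pixels"])
robot.move_straight([.40,.17,.26],feed=.15)
p=W(-.085,.03,.26); robot.move_straight(p,feed=.2)
for n in("side","top"): cv2.imwrite(f"pics/{n}2.png",eyes.read_camera(n)["pixels"])
s=robot.get_state();print(s["t"],s["tool_pos"].round(4),p,s["contact_force"].round(2))
a=cv2.imread("pics/side1.png");print(proj("side",[[.40,.17,0]]),proj("side",W(-.085,.03,.08)))
cv2.imwrite("pics/s1c.png",cv2.resize(a[200:330,180:340],None,fx=4.5,fy=4.5,interpolation=cv2.INTER_CUBIC))
a=cv2.imread("pics/side2.png")
cv2.imwrite("pics/s2c.png",cv2.resize(a[150:290,255:415],None,fx=4,fy=4,interpolation=cv2.INTER_CUBIC))
E
```

```text
3.1167 [ 0.29  0.48 -0.78] 0.5411861083557391
True 5.3417 [0.4001 0.17   0.171 ] [-0.89 -0.78  6.46]
7.3417 [0.5037 0.0224 0.2599] [0.50445529 0.02136549 0.26      ] [0.3  0.15 0.57]
[[349.04463484 307.8884381 ]] [[337.36141854 246.11260829]]
```

View pics/s1c.png

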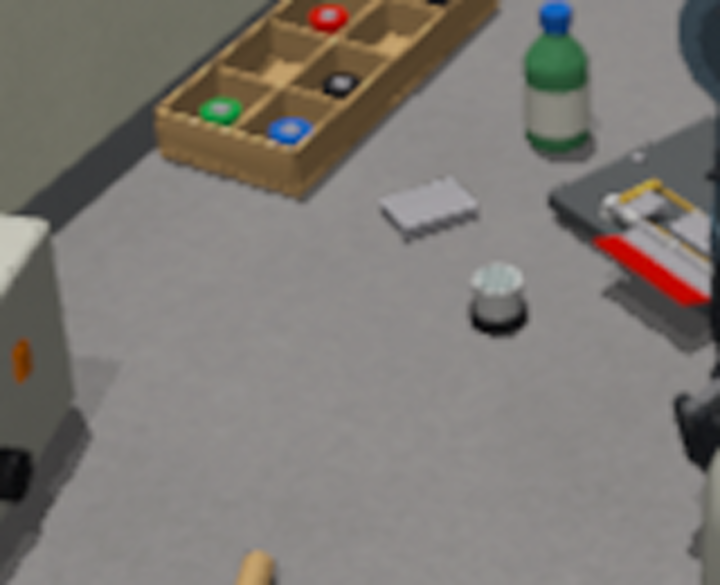

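View pics/s2c.png

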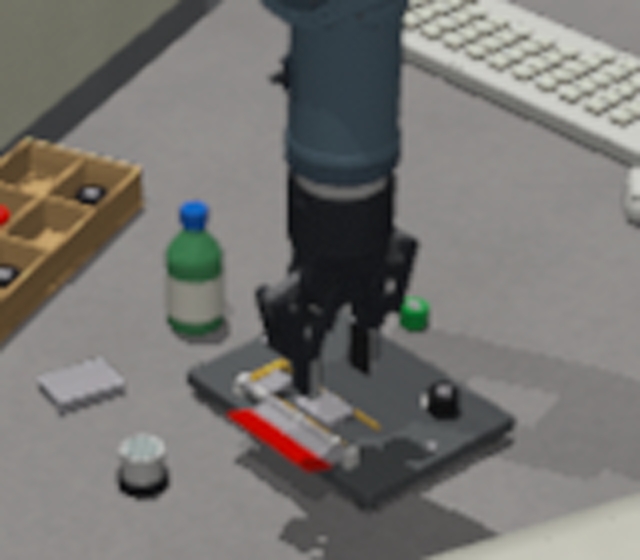

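View pics/top2.png

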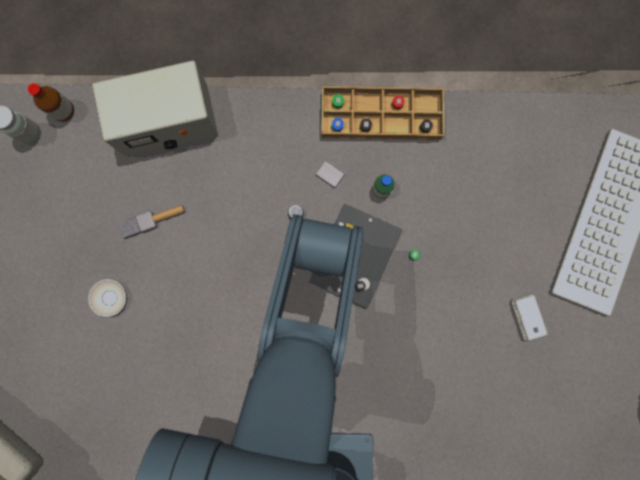

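```bash
python3 - <<'E'
import cv2
a=cv2.imread("pics/side2.png")
cv2.imwrite("pics/s2d.png",cv2.resize(a[205:275,300:390],None,fx=8,fy=8,interpolation=cv2.INTER_CUBIC))
from h import *
c=np.array([.5037,.0224,.089])
for y in(-.03,.03): print(y,[ ((proj("side",c+hy*(y+dy)+hx*dx)-[300,205])*8).round(0).tolist()[0] for dx in(-.011,.011) for dy in (-.007,.007)])
E
```

```text
-0.03 [[395.0, 287.0], [367.0, 301.0], [355.0, 261.0], [327.0, 275.0]]
0.03 [[273.0, 348.0], [244.0, 362.0], [233.0, 321.0], [204.0, 335.0]]
```

View pics/s2d.png

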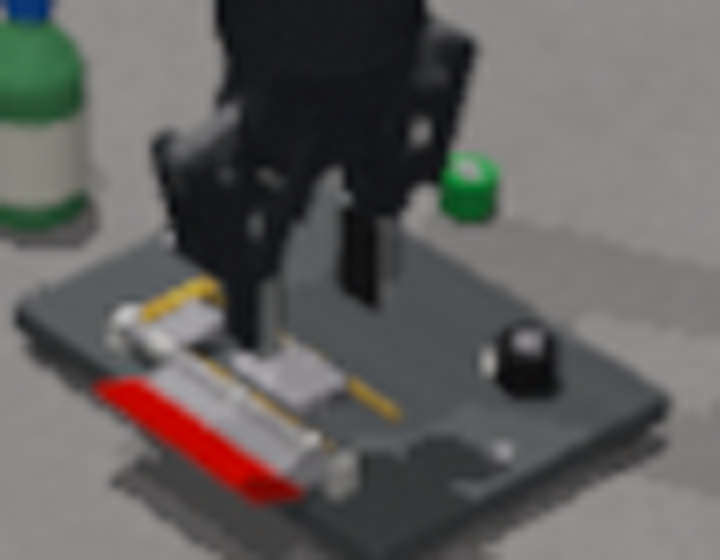

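Touching the table put the fingertips 171 mm below the flange. Projecting the known fingertips into the side view shows only a few mm of bias. I'll move half-way between the two camera estimates and compare the tips with the features at close height.

```bash
sed -i 's/^def W/O=O-hx*.0025+hy*.003\ndef W/' h.py; python3 - <<'E'
from plant import robot,eyes
from h import *
import cv2
robot.move_straight(W(-.085,.03,.220),feed=.1)
for n in("side","top"): cv2.imwrite(f"pics/{n}3.png",eyes.read_camera(n)["pixels"])
s=robot.get_state();print(s["t"],s["tool_pos"].round(4),s["contact_force"].round(2))
c=s["tool_pos"]-[0,0,.171]
a=cv2.imread("pics/side3.png")
cv2.imwrite("pics/s3d.png",cv2.resize(a[205:275,300:390],None,fx=8,fy=8,interpolation=cv2.INTER_CUBIC))
for y in(-.03,.03): print(y,[ ((proj("side",c+hy*(y+dy)+hx*dx)-[300,205])*8).round(0).tolist()[0] for dx in(-.011,.011) for dy in (-.007,.007)])
E
```

```text
7.9917 [0.5038 0.0252 0.2207] [-0.04 -0.41  0.64]
-0.03 [[388.0, 378.0], [360.0, 392.0], [348.0, 351.0], [320.0, 365.0]]
0.03 [[267.0, 440.0], [238.0, 454.0], [227.0, 412.0], [199.0, 426.0]]
```

View pics/s3d.png

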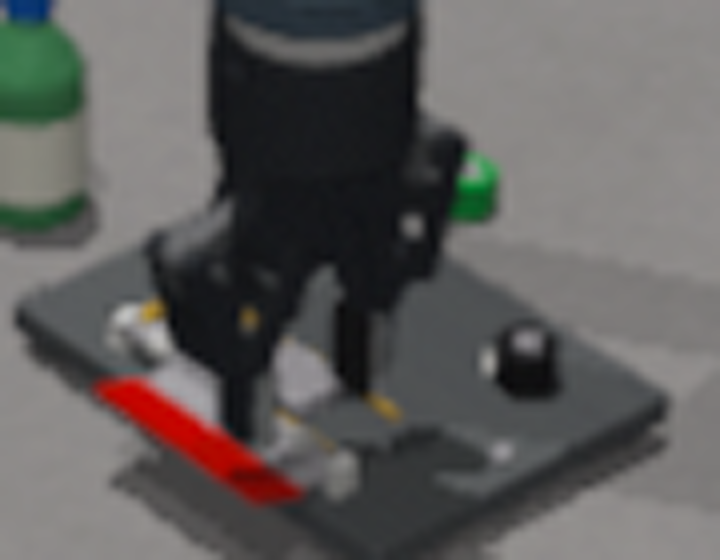

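Side view: the tail tip is heading for the pad's centreline (px ~239,470 in the crop, about x = -81), and the other tip for the channel centre behind the coupon (~359,430). Both agree within 3 mm. Now I'll press down.

```bash
python3 - <<'E'
from plant import robot,eyes
from h import *
import cv2
def st(m):
    s=robot.get_state();print(m,round(s["t"],2),s["tool_pos"].round(4),s["contact_force"].round(2));return s
robot.pause(.2);st("hover")
for z in(.2095,.203,.1965):
    print(robot.move_straight(W(-.085,.029,z),feed=.04,force_limit=20)); st(z)
robot.pause(.3);st("settle")
a=eyes.read_camera("side")["pixels"]
cv2.imwrite("pics/s4d.png",cv2.resize(a[205:275,300:390],None,fx=8,fy=8,interpolation=cv2.INTER_CUBIC))
E
```

```text
hover 8.19 [0.5036 0.025  0.2206] [-0.23 -0.31  0.33]
False
0.2095 8.61 [0.5028 0.0242 0.209 ] [-0.93  0.39 -0.51]
False
0.203 8.92 [0.5033 0.0242 0.2031] [0.25 0.54 2.52]
False
0.1965 9.22 [0.5032 0.0239 0.1968] [-0.82 -0.55  6.84]
settle 9.53 [0.5032 0.0239 0.197 ] [-0.68 -2.06  6.38]
```

View pics/s4d.png

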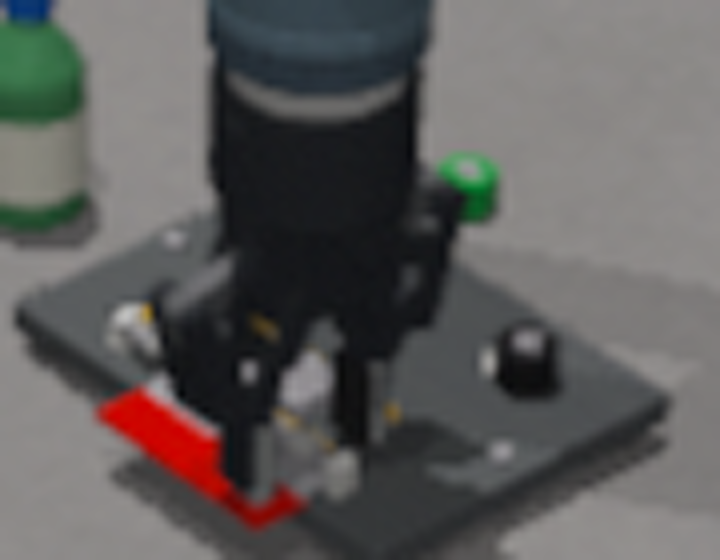

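The force is 6.4 N with the tip at 26 mm, so the clip is at about 0.30 with the coupon still ahead of the other finger. Now the push.

```bash
python3 - <<'E'
from plant import robot,eyes
from h import *
import cv2
def st(m):
    s=robot.get_state();d=s["tool_pos"]-O;print(m,round(s["t"],2),"h",(1e3*np.array([d@hx,d@hy,d[2]])).round(1),"F",(s["contact_force"]@np.c_[hx,hy,[0,0,1]]).round(2));return s
st("a")
for x in(-.07,-.055,-.045,-.036):
    print(robot.move_straight(W(x,.029,.1965),feed=.04,force_limit=9)); st(x)
robot.pause(.2);st("settle")
a=eyes.read_camera("side")["pixels"]
cv2.imwrite("pics/s5d.png",cv2.resize(a[205:275,290:380],None,fx=8,fy=8,interpolation=cv2.INTER_CUBIC))
E
```

```text
a 9.57 h [-84.7  28.9 197. ] F [-0.08 -1.5   5.73]
False
-0.07 10.1 h [-70.4  29.  196.6] F [-2.3   0.14  6.05]
False
-0.055 10.62 h [-55.6  29.  196.5] F [-3.   -0.48  5.88]
False
-0.045 11.03 h [-45.6  29.  196.5] F [-3.71  0.73  6.03]
False
-0.036 11.4 h [-36.6  29.  196.6] F [-2.73 -0.22  6.71]
settle 11.6 h [-36.7  29.  196.6] F [-1.82  0.6   6.15]
```

View pics/s5d.png

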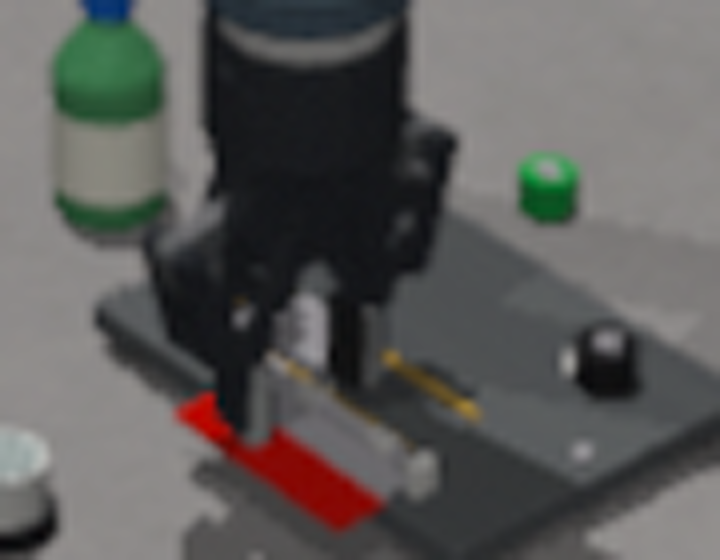

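```bash
python3 - <<'E'
from plant import robot,eyes
from h import *
import cv2
def st(m):
    s=robot.get_state();d=s["tool_pos"]-O;print(m,round(s["t"],2),"h",(1e3*np.array([d@hx,d@hy,d[2]])).round(1),"F",(s["contact_force"]@np.c_[hx,hy,[0,0,1]]).round(2));return s
for x in np.arange(-.034,-.014,.002):
    r=robot.move_straight(W(x,.029,.1965),feed=.02,force_limit=9); s=st((r,round(x,3)))
    if r or s["contact_force"]@hx<-9: break
robot.pause(.3);st("settle")
a=eyes.read_camera("side")["pixels"]
cv2.imwrite("pics/s6d.png",cv2.resize(a[205:275,290:380],None,fx=8,fy=8,interpolation=cv2.INTER_CUBIC))
E
```

```text
(False, np.float64(-0.034)) 11.9 h [-35.   29.  196.4] F [-3.41  0.11  6.58]
(False, np.float64(-0.032)) 12.15 h [-33.1  29.  196.4] F [-3.32 -0.31  6.5 ]
(False, np.float64(-0.03)) 12.4 h [-31.2  29.  196.4] F [-3.87  0.46  5.64]
(False, np.float64(-0.028)) 12.65 h [-29.1  29.  196.4] F [-4.62 -1.18  6.94]
(False, np.float64(-0.026)) 12.9 h [-27.4  29.  196.3] F [-4.56 -1.09  7.43]
(False, np.float64(-0.024)) 13.15 h [-26.5  29.  196.1] F [-9.44  0.63 10.09]
settle 13.45 h [-26.6  29.  196.1] F [-8.77 -0.34  9.59]
```

View pics/s6d.png

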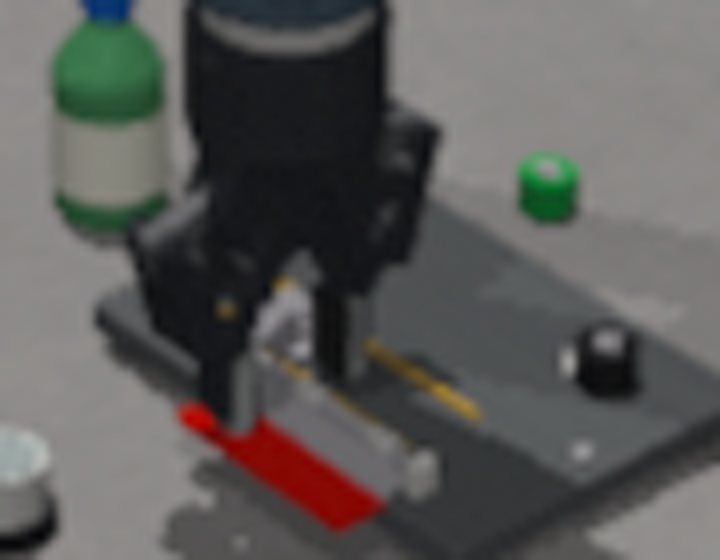

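```bash
python3 - <<'E'
from plant import robot,eyes
from h import *
import cv2
def st(m):
    s=robot.get_state();d=s["tool_pos"]-O;print(m,round(s["t"],2),"h",(1e3*np.array([d@hx,d@hy,d[2]])).round(1),"F",(s["contact_force"]@np.c_[hx,hy,[0,0,1]]).round(2));return s
for x in(-.0225,-.021):
    print(robot.move_straight(W(x,.029,.1968),feed=.02,force_limit=10)); st(x)
robot.pause(.2);st("settle")
a=eyes.read_camera("side")["pixels"]
cv2.imwrite("pics/s7d.png",cv2.resize(a[228:264,300:348],None,fx=16,fy=16,interpolation=cv2.INTER_CUBIC))
b=eyes.read_camera("top")["pixels"];cv2.imwrite("pics/t7.png",cv2.resize(b[195:315,290:450],None,fx=5,fy=5,interpolation=cv2.INTER_CUBIC))
E
```

```text
False
-0.0225 13.75 h [-26.   29.  196.1] F [-11.55   0.96  11.68]
False
-0.021 14.0 h [-25.4  29.  195.9] F [-14.59   0.29  13.1 ]
settle 14.2 h [-25.4  29.  196. ] F [-14.69   0.44  13.99]
```

View pics/s7d.png

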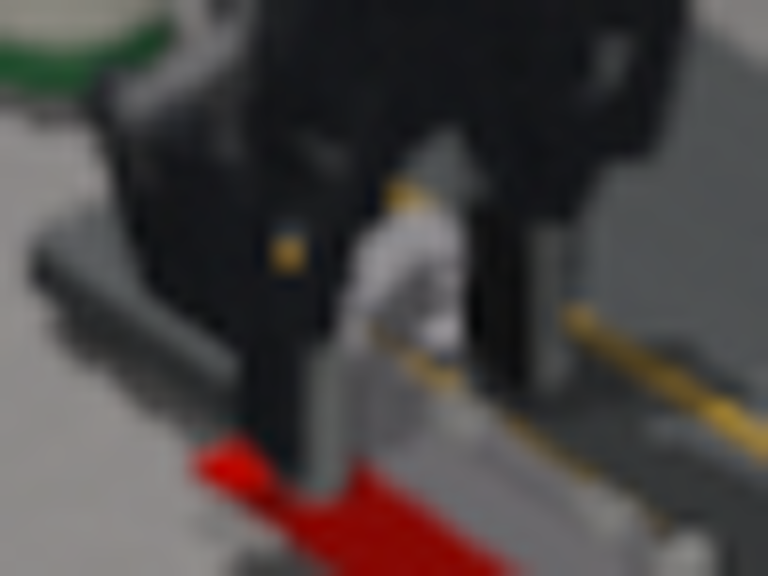

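View pics/t7.png

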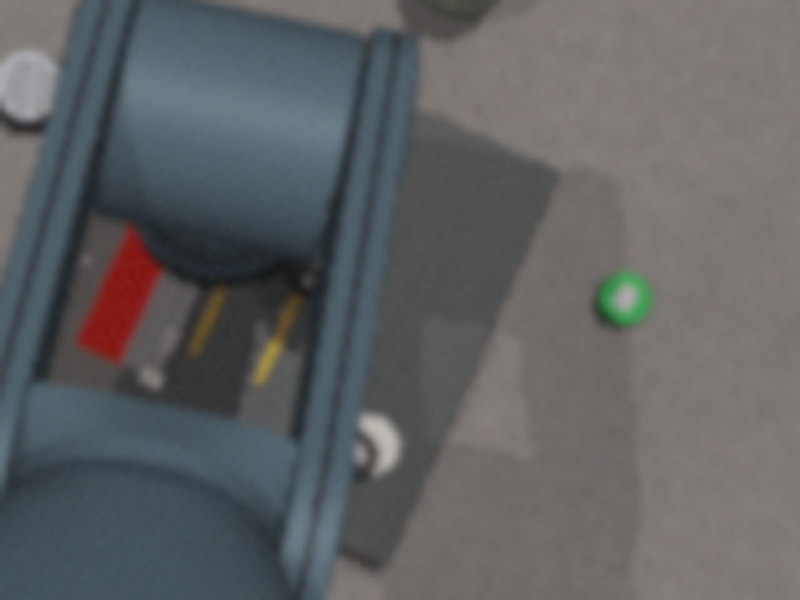

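A hard stop: force climbed from 4.5 N to 14.7 N over about 1.5 mm of travel. I'll back the pushing finger off with the tail still down and check the coupon before letting the clip shut.

```bash
python3 - <<'E'
from plant import robot,eyes
from h import *
import cv2
def st(m):
    s=robot.get_state();d=s["tool_pos"]-O;print(m,round(s["t"],2),"h",(1e3*np.array([d@hx,d@hy,d[2]])).round(1),"F",(s["contact_force"]@np.c_[hx,hy,[0,0,1]]).round(2));return s
robot.move_straight(W(-.030,.029,.1965),feed=.02);st("b1")
robot.move_straight(W(-.065,.029,.1965),feed=.04);robot.pause(.2);st("b2")
a=eyes.read_camera("side")["pixels"];cv2.imwrite("pics/side8.png",a)
cv2.imwrite("pics/s8d.png",cv2.resize(a[228:264,300:348],None,fx=16,fy=16,interpolation=cv2.INTER_CUBIC))
def px(X): return ((proj("side",X)-[300,228])*16).round(0).tolist()
print(px(W(-.02,.014,.03)),px(W(-.02,-.014,.03)),px(W(.02,-.014,.03)))
E
```

```text
b1 14.9 h [-29.   29.1 197.5] F [ 1.82 -0.51  5.48]
b2 16.12 h [-63.7  29.1 197.5] F [1.89 0.81 5.58]
[[421.0, 333.0]] [[531.0, 279.0]] [[395.0, 189.0]]
```

View pics/s8d.png

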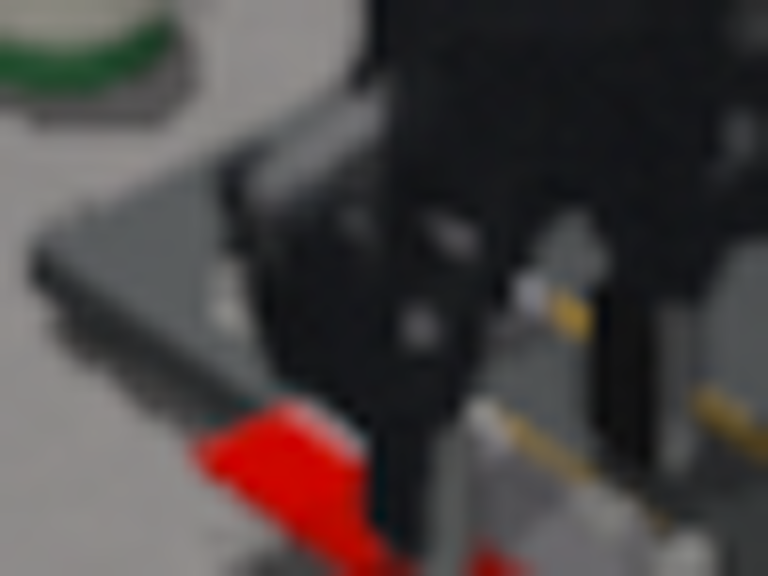

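The coupon's rear corner sits at crop px ~(540,295), where home predicts ~(547,284), and it stayed put. Releasing now.

```bash
python3 - <<'E'
from plant import robot,eyes
from h import *
import cv2
def st(m):
    s=robot.get_state();print(m,round(s["t"],2),s["tool_pos"].round(4),s["contact_force"].round(2))
robot.move_straight(W(-.065,.029,.225),feed=.04);st("up")
robot.move_straight(W(-.065,.029,.32),feed=.15)
robot.goto_joints([-1.378,.259,1.535,0,1.348,-1.3]);st("away")
for n in("side","top"): cv2.imwrite(f"pics/{n}9.png",eyes.read_camera(n)["pixels"])
a=cv2.imread("pics/top9.png")[195:315,290:450]; cv2.imwrite("pics/t9c.png",cv2.resize(a,None,fx=5,fy=5,interpolation=cv2.INTER_CUBIC))
a=cv2.imread("pics/side9.png")[190:290,255:395]; cv2.imwrite("pics/s9c.png",cv2.resize(a,None,fx=5.5,fy=5.5,interpolation=cv2.INTER_CUBIC))
E
```

```text
up 17.03 [0.5211 0.0162 0.2248] [ 0.4  -0.37 -0.19]
away 20.02 [ 0.2128 -0.5071  0.4043] [ 0.99 -0.6  -0.77]
```

View pics/t9c.png

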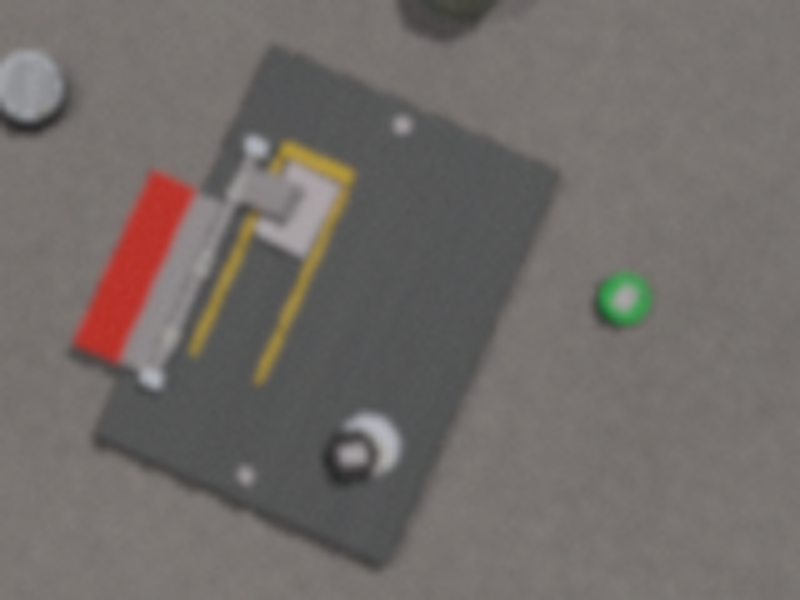

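View pics/s9c.png

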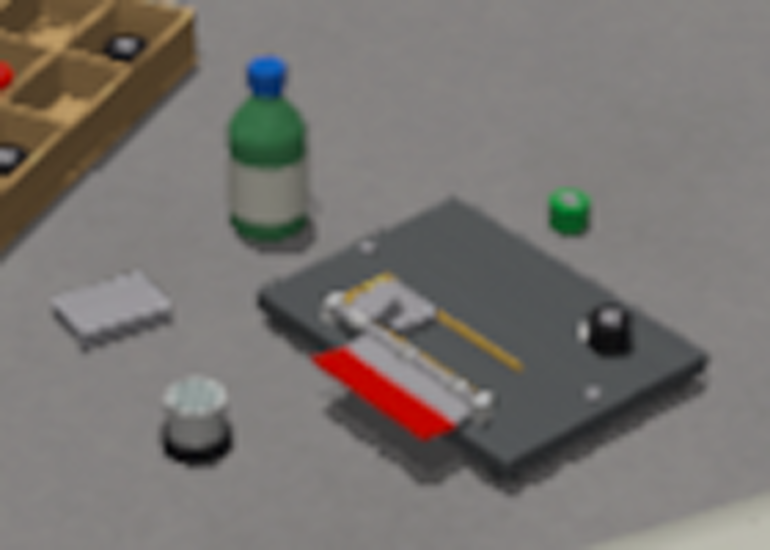

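The coupon lies against the stop with no gap in either view. The clip is closed on it and nothing else has moved.

```bash
python3 - <<'E'
from plant import robot
print(robot.sign_off())
E
```

```text
the job is handed in; nothing more can be done
None
```

The coupon is loaded against the end stop with the clip closed on it, and the job is handed in at about 20 s of the 48 s allowed. The sign-off reports no verdict, so success rests on my own checks.

**What I did:**
- I touched the table with the fingertips to measure their height.
- I pressed the red tail to about 26 mm above the table. It took about 6.4 N, which fits a clip angle near 0.30.
- I pushed the coupon along the channel until it met a hard stop at about 15 N.
- I backed off with the tail still down, then released and moved clear.

**Last checks:**
- Both views show the coupon touching the brass stop with no visible gap, square between the rails, about 41 mm from where it started.
- The jaw rests on the coupon. The other things near the holder look unmoved in both close crops. I did not compare the dish, mouse and brush in the final full pictures.
- The gripper is clear of everything.

**What disagreed or was not measured:**
- The two cameras differed by about 5–7 mm, so their combined heights read about 6 mm low (16 mm for the 22 mm deck). I took heights from touch and positions from a mid-way frame checked against the fingertips.
- In that frame the hard stop came 4–5 mm further along than predicted, which is within the cameras' disagreement.
- I judged the clip angle from force, height and pictures. I could not read it directly.

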